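Clear the trim saw's table into its offcut chute

ROBOT

A 7-joint arm with a two-finger parallel gripper is mounted at the origin on the work surface. World frame = base frame: x ahead of the robot, y to its left, z up, the work surface at z = 0. Lengths are in m, angles in rad, forces in N, time in s.
With the tool pointing down it reaches from about 0.4 to 0.9 m from the base axis. Payload 5.5 kg.
Tool frame: the origin (TCP) lies midway between the tips of the shut fingers; the grasp point (between the pads) lies 19 mm behind it (manip.grip_depth is the distance from the TCP to the grasp point, in m); z points along the fingers, x is the direction in which the jaws open and shut, and the axes are right-handed (so a half turn about z gives the same grasp; the last joint's range is limited). The gripper opens to 92 mm and grips with 3 to 60 N. Pads are 19 mm wide; open, the fingers measure 130 mm over their backs; the gripper's body (75 mm by 190 mm) begins 47 mm behind the grasp point.
Start: joints at [1.415, 0.501, -0.427, 1.55, 0.221, 1.138, -0.21], TCP at [0.264, -0.594, 0.227] pointing down, gripper open.
Joint ranges: [-2.88, 2.88], [-0.31, 2.03], [-1.54, 1.56], [0.2, 2.42], [-1.41, 4.55], [0.19, 2.02], [-2.57, 2.57]. Speed limits (rad/s): [2.57, 2.57, 3.14, 3.14, 3.14, 3.14, 3.14].

INTERFACE

Orientations are given as a unit quaternion [x, y, z, w].
In Python, from bench import manip, effector, viewer gives the robot as it stands. Calls block until the motion is done:
- manip.move_pose(position, orientation): joint-space move of the TCP to a pose.
- manip.servo_line(position, ori=None, vel=0.15): straight line of the TCP; ori=None keeps the orientation; vel is the mean speed in m/s.
- manip.movej(angles): joint-space move.
- effector.open_jaws() and effector.close(f_grip=None): open the fingers fully, or close them until they stop; f_grip is the grip in N (None keeps the last).
- manip.sleep(seconds).
- manip.solve_ik(position, orientation): joint angles nearest the present ones, or None.
- viewer.get_image(name): name is "scene" or "top" or "wrist"; returns the picture (480x640x3 uint8, red, green, blue); there is no depth.
- viewer.get_calibration(name): a dict with "vfov" (degrees; the focal length in pixels is half the picture's height over the tangent of half this angle, whatever the lens; pixels are square), "cx", "cy" (the principal point, pixels), "eye" and "attitude" of the camera in the world. Camera axes: x right, y down, z forward; pixel columns grow to the right and rows downward; lengths in m; the calibration is good to about 2 mm. A picture is of the moment at which its call begins: read the wrist's pose just before it. get_calibration takes no time and is no camera call; for the wrist camera it gives the pose at the moment of the call.
A pose or a line that the arm cannot do raises manip.PlanningError and nothing moves.
- manip.hand_in(): hands the job in, once; it reports no verdict.
Readings, each from a call of its own:
- manip.current_clock(): time.
- manip.current_q(): joint angles.
- manip.current_joint_velocities(): joint speeds.
- manip.current_tau(): joint torques, N m.
- manip.current_tool_pos(): TCP position.
- manip.current_tcp_rot(): TCP orientation.
- manip.current_force(): force on the tool from outside, world axes, zero at the start.
- manip.current_wrist_torque(): the same for the moment, N m.
- manip.current_finger_gap(): finger opening in m.
Only numpy, scipy, OpenCV 4.12 (cv2) and the standard library are available. Lean on these libraries where they do the work, as an engineer would, in place of code of your own. Each camera call takes 0.05 s, during which the arm holds its last target. There are 200 camera calls.

TASK

Clear the offcuts off the trim saw's steel table: first slide the chute's cover fully open by pressing its spring tab down and pushing it outwards in the same motion, then wipe all four offcuts off the table into the chute with the scraper block, not with the fingers. Leave the cover open and the scraper block standing on its steel sole on the cleared table, and do not disturb the other things on the bench.

Things in the scene. Friction and masses are not known exactly. Their poses are not given: they have to be found in the camera images.
- table_edge (a point): Fixed bench trim saw, green with a steel table 85 mm above the bench. This point: on the table's surface, middle of its left edge, where it meets the offcut chute. x points across the table to the fence (away from the robot), y towards the chute (robot's left), z up. Here the table covers x -90..90, y -245..0 mm; its near side (x -90) and right end (y -245) are open edges.
- fence_mid (a point): Top of the steel fence bar that stands 34 mm high along the table's far side, 12 mm thick; its face is at x = 90 mm of table_edge, from y -249 to 96 mm. Axes as table_edge. Behind it the parked blade's yellow guard and the motor, from x = 118 mm, rise to 63 mm above the table.
- chute_mouth (a point): Centre of the chute's mouth, level with the table surface; axes as table_edge. The mouth is 172 mm (x) by 92 mm (y), directly beyond the table's left edge; the chute is 81 mm deep. The fence and, at the near side, a cheek plate 30 mm high (inner face 92 mm from here) flank it. A crossbar 45 to 53 mm past this point (y), from 10 to 38 mm above the table level, closes the outer end.
- cover (a joint): Flat metal slide cover of the chute, 5 mm below table level. 0 = shut (at the start), 0.09 m = fully open: it slides along +y of table_edge, away from the table, in rails level with the table, past the crossbar (about 2 N of friction). Shut, the tab's tooth latches it behind the crossbar: the tab must be held down for at least the first 15 mm. Slid out, the tab springs up and keeps it open.
- tab (a joint): Spring release tab on the cover, outside the crossbar. 0 = up, 0.007 m = pressed fully down, at a solid stop. It frees the cover from 5 mm on; about 1.5 N at the start of its travel and 5 N when fully down.
- tab_pad (a point): Point on top of the tab's ribbed flat steel pad, 8 mm above table level while up; moves with tab and cover; axes as table_edge. The pad is 50 mm wide (x); along y it is free from 39 mm inside this point (the crossbar's face) to 18 mm outside it, where an upright lip 16 mm high and 7 mm thick crosses it: a fingertip pressed on the pad pushes this lip outwards.
- scraper_center (a point): Scraper block: a hardwood block on a steel sole, standing on the bench to the right of the saw, 150 mm long (its x axis), 34 mm thick (its y axis), 78 mm high; 0.2 to 0.4 kg. Its upper part, from 34 mm above the sole to the top, is a narrower grip ridge 110 mm long and 26 mm thick. This point is its centre, 39 mm above its underside. Both long faces are alike.
- offcut0_center (a point): Wooden offcut lying on the saw's table, 66 x 24 x 16 mm (x, y, z), about 20 g. This point is its centre, 8 mm above its underside; x is its length.
- offcut1_center (a point): Wooden offcut lying on the saw's table, 70 x 26 x 18 mm, rebated (x, y, z), about 20 g. This point is its centre, 9 mm above its underside; x is its length.
- offcut2_center (a point): Wooden offcut lying on the saw's table, 62 x 22 x 18 mm, rounded (x, y, z), about 20 g. This point is its centre, 9 mm above its underside; x is its length.
- offcut3_center (a point): Wooden offcut lying on the saw's table, 72 x 20 x 16 mm, stepped (x, y, z), about 20 g. This point is its centre, 8 mm above its underside; x is its length.
- sanding_block: sanding block: wood on a cork sole, 100 x 55 x 30 mm, lying flat on the bench near the scraper (not the scraper). Origin under its centre.
- spanner: steel spanner, 190 mm, on the bench in front of the saw. Origin on the bench under it.
- push_stick: flat plywood push stick, about 215 mm long, 18 mm thick, on the bench near the robot.
- mug: white enamelled mug, 84 mm across and 92 mm high, on the bench to the left.
- oil_bottle: grey oil bottle, 60 mm across and 150 mm high, on the bench to the left.
- tape_measure: tape measure in a rubber case, 72 x 34 x 66 mm, on the bench to the right, farther away than the scraper.
- clamp: F-clamp of steel with a wooden grip, 200 mm long, lying on the bench at the far left.

How it is judged:
By the outcome, as a careful person would: the job done as asked, in the order asked, and still so for the second after the job is handed in, with the robot touching nothing.
It also fails if it takes over 61 s, if anything falls off the work surface, if the arm or the gripper's body presses on something with over 40 N, if the wrist force passes 120 N, or if a joint passes its speed limit or range.

## Working session

There is one attempt and no reset: what is moved stays moved. The work goes in short steps, each a Python script; the robot and the scene stay as the last script left them, time stands still between calls to the robot, and variables do not carry over. Pictures are saved under pics/ and viewed, about 8 in all and at most 12, crops included, and the job is handed in when it is done.

```bash
mkdir -p pics; ls; python3 - <<'E'
from bench import manip,effector,viewer
import cv2
for n in ("scene","top"):
    im=viewer.get_image(n); cv2.imwrite(f"pics/{n}0.png",im[:,:,::-1]); print(n,viewer.get_calibration(n))
print(viewer.get_calibration("wrist"),manip.current_tcp_rot(),manip.current_clock())
E
```

```text
pics
scene {'vfov': 49.72963338989634, 'cx': 325.3547166618094, 'cy': 251.77418228165195, 'eye': array([1.40403181, 0.83491123, 1.17868776]), 'attitude': array([ 0.40123925,  0.82129716, -0.36871844, -0.16889269])}
top {'vfov': 50.3408702890348, 'cx': 312.4658204284199, 'cy': 231.00516298257932, 'eye': array([0.42903536, 0.08295157, 1.33016431]), 'attitude': array([-0.70028948,  0.71336284, -0.01400026,  0.02262945])}
{'vfov': 69.61969349634755, 'cx': 322.805959169708, 'cy': 237.7395051040866, 'eye': array([ 0.32672054, -0.56529517,  0.38329589]), 'attitude': array([ 0.83111806, -0.54035696, -0.07198959,  0.10988456])} [ 8.38666843e-01 -5.44644039e-01 -7.33236814e-04 -5.08473214e-04] 0.1
```

View pics/top0.png

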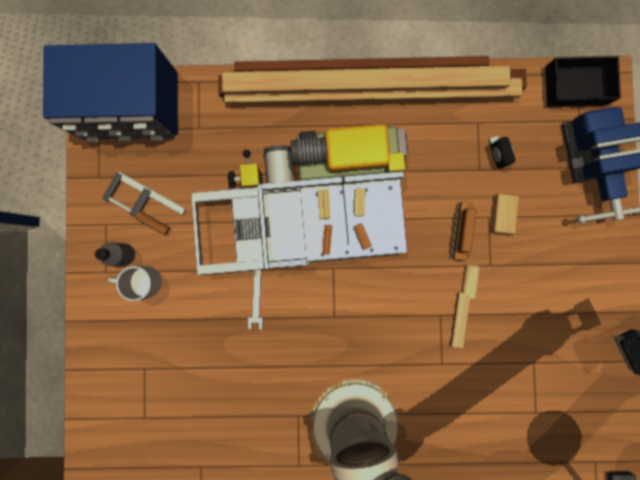

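View pics/scene0.png

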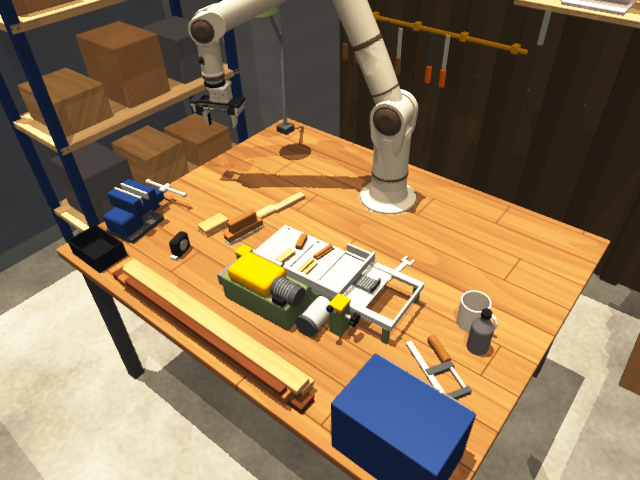

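Top: the saw is around u 195–405, v 175–270, with the scraper at about (464,231), the sanding block at (506,213) and the push stick below the scraper. I'll enlarge the saw and the scraper.

```bash
python3 - <<'E'
import cv2
im=cv2.imread("pics/top0.png")
c=cv2.resize(im[165:285,185:345],None,fx=5,fy=5,interpolation=cv2.INTER_CUBIC);cv2.imwrite("pics/c1.png",c)
c=cv2.resize(im[165:285,330:490],None,fx=5,fy=5,interpolation=cv2.INTER_CUBIC);cv2.imwrite("pics/c2.png",c)
E
```

```text
(no output)
```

View pics/c1.png

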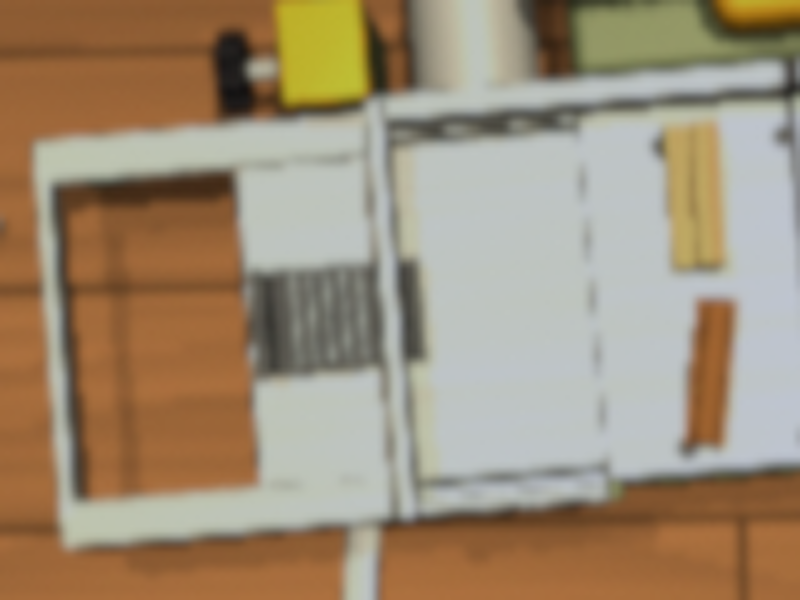

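View pics/c2.png

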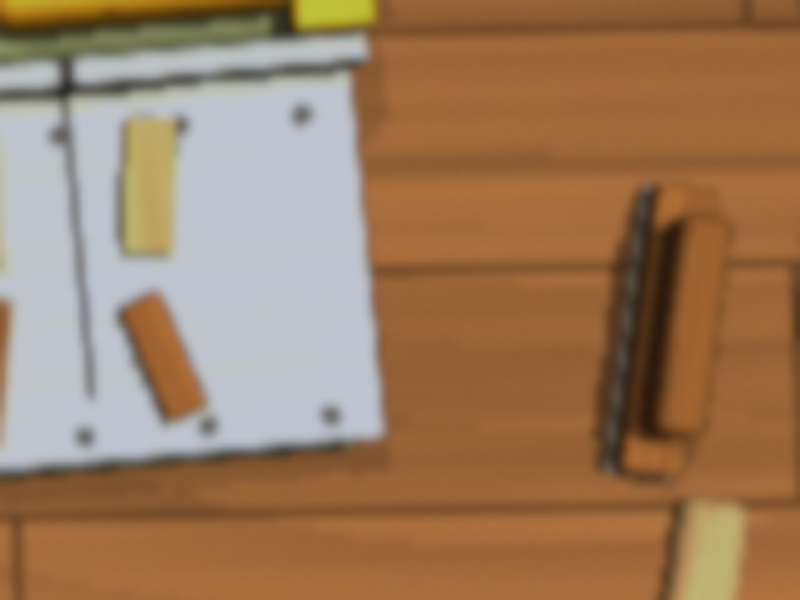

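c1: the table's left edge runs from (583,130) to (603,465), the tab is at about (318,320) and the lip at about (270,322). c2: the table's right corners are (352,70) and (384,437). The scraper's sole runs from about (648,185) to (607,470), and its ridge top spans (688,220)–(732,222)–(700,432)–(655,432).

```bash
cat > h.py <<'E'
import numpy as np, cv2
from scipy.spatial.transform import Rotation as R
from bench import manip,effector,viewer
def ray(cal,p):
    f=240/np.tan(np.radians(cal["vfov"])/2)
    d=np.array([(p[0]-cal["cx"])/f,(p[1]-cal["cy"])/f,1])
    return R.from_quat(cal["attitude"]).apply(d)
def at(cal,p,z):
    d=ray(cal,p); e=np.array(cal["eye"]); return e+d*(z-e[2])/d[2]
def proj(cal,X):
    f=240/np.tan(np.radians(cal["vfov"])/2)
    c=R.from_quat(cal["attitude"]).inv().apply(np.atleast_2d(X)-cal["eye"])
    return np.c_[cal["cx"]+f*c[:,0]/c[:,2],cal["cy"]+f*c[:,1]/c[:,2]]
def down(jx):  # tool down, jaw axis (tool x) along world angle jx
    x=np.array([np.cos(jx),np.sin(jx),0]);z=np.array([0,0,-1.]);y=np.cross(z,x)
    return R.from_matrix(np.c_[x,y,z]).as_quat()
def snap(n,f):
    c=viewer.get_calibration(n);im=viewer.get_image(n);cv2.imwrite(f,im[:,:,::-1]);return c,im
E
python3 - <<'E'
from h import *
c=viewer.get_calibration("top")
c1=lambda u,v:(185+u/5,165+v/5)
c2=lambda u,v:(330+u/5,165+v/5)
P=lambda n,p,z:print(n,at(c,p,z).round(4))
P("NR",c2(384,437),.085);P("FR",c2(352,70),.085);P("near0",c2(0,472),.085);P("NL",c1(607,487),.085)
P("edgeTop",c1(583,130),.085);P("edgeBot",c1(603,465),.085)
P("bar outer far",c1(368,150),.123);P("bar outer near",c1(396,510),.123)
P("bar in far",c1(386,150),.123);P("bar in near",c1(412,510),.123)
P("tab L",c1(318,270),.093);P("tab R",c1(325,375),.093);P("lip outer",c1(258,322),.1)
for a in((688,220),(732,222),(700,432),(655,432)):P("ridge",c2(*a),.078)
for a in((648,185),(607,470)):P("sole L",c2(*a),.0)
for n,a in(("A",c1(695,195)),("B",c1(713,372)),("C",c2(149,186)),("D",c2(163,356))):P(n,a,.098)
E
```

```text
NR [ 0.4374 -0.1308  0.085 ]
FR [ 0.6172 -0.1201  0.085 ]
near0 [0.4238 0.0562 0.085 ]
NL [0.4175 0.1137 0.085 ]
edgeTop [0.5925 0.1224 0.085 ]
edgeBot [0.4282 0.1155 0.085 ]
bar outer far [0.5799 0.2237 0.123 ]
bar outer near [0.4088 0.2126 0.123 ]
bar in far [0.5798 0.2151 0.123 ]
bar in near [0.4087 0.2051 0.123 ]
tab L [0.5255 0.2523 0.093 ]
tab R [0.4743 0.2495 0.093 ]
lip outer [0.5003 0.2807 0.1   ]
ridge [ 0.541  -0.2836  0.078 ]
ridge [ 0.5396 -0.305   0.078 ]
ridge [ 0.437  -0.2859  0.078 ]
ridge [ 0.4374 -0.264   0.078 ]
sole L [ 0.5666 -0.2863  0.    ]
sole L [ 0.4187 -0.2602  0.    ]
A [0.558  0.0683 0.098 ]
B [0.4721 0.0613 0.098 ]
C [ 0.5607 -0.0184  0.098 ]
D [ 0.4782 -0.0233  0.098 ]
```

Fitted frame: table_edge at about (0.5106, 0.119), yaw about 0.068. The independent tab, lip and length checks agree within about 1.5 mm. Next I'll move to hover over the tab.

```bash
cat >> h.py <<'E'
YAW=.068; O=np.array([.5106,.119,.085])
RT=R.from_euler("z",YAW)
def T(x,y,z): return O+RT.apply([x,y,z])   # table coords (m) -> world
def L(p): return RT.inv().apply(np.array(p)-O)
E
python3 - <<'E'
from h import *
q0=manip.current_q()
for a in(YAW,YAW-np.pi,YAW+np.pi/2,YAW-np.pi/2):
    for p in (T(0,.137,.06),T(0,.24,.0),T(0,.02,.041),T(0,-.205,.041),np.array([.489,-.287,.041])):
        q=manip.solve_ik(p,down(a)); print(round(a,2),None if q is None else np.round(q,2))
E
```

```text
0.07 [ 0.37  0.83 -1.3   1.83  0.87  1.2  -1.15]
0.07 [ 0.15  1.04 -1.31  1.74  1.06  1.26 -1.37]
0.07 [ 0.57  0.72 -1.2   1.93  0.78  1.06 -0.91]
0.07 [ 0.82  0.55 -0.91  1.92  0.54  0.93 -0.28]
0.07 [ 0.97  0.66 -0.63  1.88  0.55  0.78  0.1 ]
-3.07 [ 0.37  0.83 -1.3   1.83  0.87  1.2   1.99]
-3.07 [ 0.15  1.04 -1.31  1.74  1.06  1.26  1.77]
-3.07 [ 0.61  0.81 -1.3   1.93  0.88  1.14  2.17]
-3.07 [-0.52  0.5   0.8   1.97 -0.47  0.87 -2.54]
-3.07 [-0.18  0.78  0.9   1.92 -0.82  0.86 -1.91]
1.64 [ 0.37  0.83 -1.3   1.83  0.87  1.2   0.42]
1.64 [ 0.07  0.87 -1.1   1.75  0.87  1.1   0.31]
1.64 [ 0.53  0.67 -1.13  1.93  0.72  1.02  0.71]
1.64 [ 0.88  0.6  -1.    1.92  0.62  0.96  1.23]
1.64 [ 1.16  0.78 -0.91  1.88  0.79  0.9   1.49]
-1.5 [ 0.1   0.54 -0.8   1.84  0.46  0.96 -2.41]
-1.5 [-0.52  0.57 -0.21  1.77  0.15  0.82 -2.3 ]
-1.5 [ 0.43  0.57 -0.96  1.93  0.58  0.94 -2.32]
-1.5 [ 0.65  0.47 -0.67  1.93  0.38  0.87 -1.72]
-1.5 [ 0.8   0.61 -0.4   1.89  0.35  0.72 -1.31]
```

```bash
python3 - <<'E'
from h import *
effector.close(20)
manip.move_pose(T(0,.137,.16),down(YAW))
c,im=snap("wrist","pics/w1.png")
for n,p in(("lip in top",T(0,.156,.024)),("padL",T(-.025,.138,.008)),("padR",T(.025,.138,.008)),("bar out top",T(0,.099,.038)),("edge",T(0,0,0))):print(n,proj(c,p).round(0))
print(manip.current_tool_pos(),manip.current_force(),manip.current_clock())
E
```

```text
lip in top [[324. 204.]]
padL [[296. 221.]]
padR [[351. 221.]]
bar out top [[324. 273.]]
edge [[324. 349.]]
[0.50180446 0.25481108 0.24481906] [-0.84889839 -0.63467346  0.96012906] 4.6833
```

View pics/w1.png

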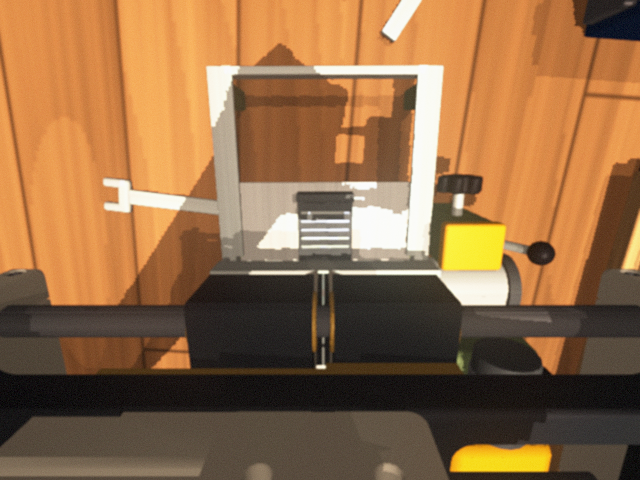

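The wrist view confirms it: the tab ribs span u 298–351 and the lip is at v≈204, as predicted (296–351, 204). Now I'll press and push.

```bash
python3 - <<'E'
from h import *
manip.servo_line(T(0,.137,.016),vel=.15)
f0=np.array(manip.current_force());ff=lambda:RT.inv().apply(np.array(manip.current_force())-f0)
z=.009
while z>-.002:
    manip.servo_line(T(0,.137,z),vel=.06); f=ff(); print(round(z*1e3,1),f.round(1),L(manip.current_tool_pos()).round(4)[1:])
    if f[2]>6.5: break
    z-=.0015
y=.137
for y in (.145,.155,.170,.19,.21,.225,.231,.234,.236,.238,.240):
    manip.servo_line(T(0,y,z),vel=.08); f=ff(); print(y,f.round(1),L(manip.current_tool_pos()).round(4)[1:])
    if abs(f[1])>12: break
print(manip.current_clock())
E
```

```text
9.0 [0.2 0.8 0.7] [0.1368 0.009 ]
7.5 [-0.3 -0.2  0.3] [0.1371 0.0077]
6.0 [ 0.3 -1.1  1.9] [0.1371 0.0061]
4.5 [-0.1 -0.1  2.6] [0.1371 0.0046]
3.0 [1.1 0.5 3.8] [0.1372 0.0031]
1.5 [ 0.4 -0.3  3.7] [0.1371 0.0016]
0.0 [-0.4 -1.1 11. ] [0.1373 0.0009]
0.145 [-0.2  1.1  8.1] [0.1465 0.001 ]
0.155 [0.5 1.9 8. ] [0.1569 0.001 ]
0.17 [-0.3  1.8  8.2] [0.172  0.0011]
0.19 [0.6 2.4 7.2] [0.1921 0.0011]
0.21 [0.9 2.2 6.9] [0.2121 0.0011]
0.225 [1.3 2.4 7. ] [0.227  0.0011]
0.231 [-0.9 -5.  11.4] [0.2297 0.0008]
0.234 [-1.5 -8.9 14.1] [0.2309 0.0007]
0.236 [-1.3 -9.8 15.7] [0.2323 0.0006]
0.238 [ -0.5 -10.6  14. ] [0.2342 0.0006]
0.24 [ -0.3 -10.3  14.1] [0.2362 0.0006]
10.8167
```

The cover reached its stop: the lateral force reversed at 90 mm of travel. I'll lift off and check.

```bash
python3 - <<'E'
from h import *
manip.servo_line(T(0,.237,.03),vel=.1)
manip.servo_line(T(0,.237,.14),vel=.25)
c,im=snap("wrist","pics/w2.png")
print("lip if open",proj(c,T(0,.246,.024)).round(0),"pad up",proj(c,T(0,.228,.008)).round(0))
p=np.array([.489,-.287,.22]); effector.open_jaws()
manip.move_pose(np.array([.50,.0,.30]),down(1.5))
manip.move_pose(p,down(1.39))
c,im=snap("wrist","pics/w3.png")
s=R.from_euler("z",-.18)
for sx in(-.055,.055):
  for sy in(-.013,.013): print(proj(c,np.array([.489,-.287,.078])+s.apply([sx,sy,0])).round(0))
np.save("w3.npy",np.r_[c["eye"],c["attitude"]]);print(manip.current_tool_pos(),manip.current_clock())
t=cv2.imread("pics/w2.png");w=cv2.imread("pics/w3.png");cv2.imwrite("pics/w23.png",np.hstack([cv2.resize(t,(320,240)),cv2.resize(w,(480,360))[:240]]))if 0 else None
E
```

```text
lip if open [[325. 222.]] pad up [[325. 238.]]
[[306. 163.]]
[[336. 163.]]
[[307. 283.]]
[[335. 284.]]
[ 0.4901371  -0.28452104  0.22097789] 16.3417
```

View pics/w2.png

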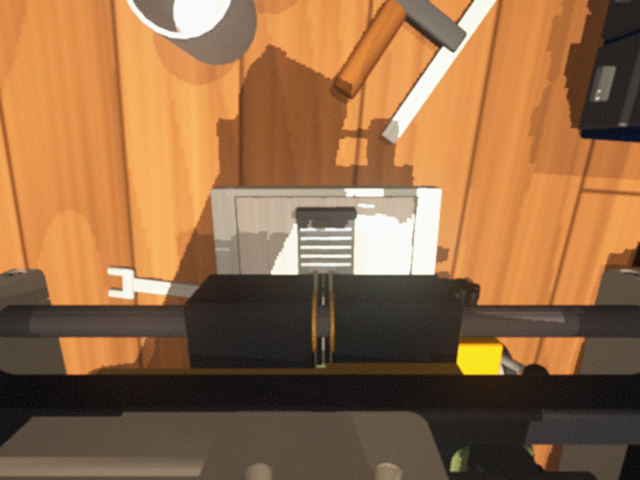

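View pics/w3.png

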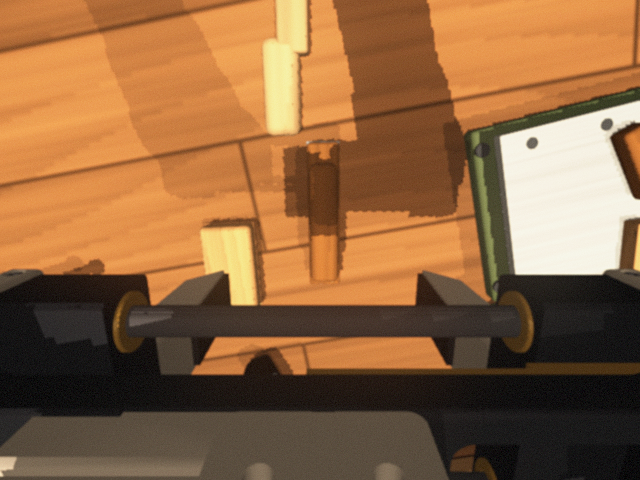

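w2: the lip's inner edge is at v≈220 (222 predicted when open), so the cover is fully open. w3: the scraper's ridge spans u 309–339, v 163–282, about 3 px to the +y side of my estimate. I'll use (0.489, −0.2845) and jaw angle 1.405 for the grasp.

```bash
python3 - <<'E'
from h import *
p=np.array([.489,-.2845,.10]); o=down(1.405)
manip.servo_line(p,o,vel=.2)
p[2]=.0405; manip.servo_line(p,o,vel=.12)
print(manip.current_tool_pos(),manip.current_force()); effector.close(50); print(manip.current_finger_gap())
p[2]=.20; manip.servo_line(p,o,vel=.15)
o=down(YAW+np.pi/2)
manip.servo_line(T(0,-.207,.115),o,vel=.18)
manip.servo_line(T(0,-.207,.06),o,vel=.15)
print(L(manip.current_tool_pos()),manip.current_finger_gap(),manip.current_force(),manip.current_clock())
snap("scene","pics/s2.png");c,im=snap("wrist","pics/w4.png")
im=cv2.imread("pics/s2.png")[200:330,200:430];w=cv2.imread("pics/w4.png")
cv2.imwrite("pics/s2c.png",np.hstack([cv2.resize(im,(424,240),interpolation=cv2.INTER_CUBIC),cv2.resize(w,(320,240))]))
E
```

```text
[ 0.48940151 -0.28427993  0.04078633] [-0.63166648 -0.48146957  0.16008297]
0.025326327970901282
[ 1.54771112e-05 -2.07133271e-01  6.00651951e-02] 0.02557944332770217 [ 0.22942792  0.91478031 -1.31874917] 21.7583
```

View pics/s2c.png

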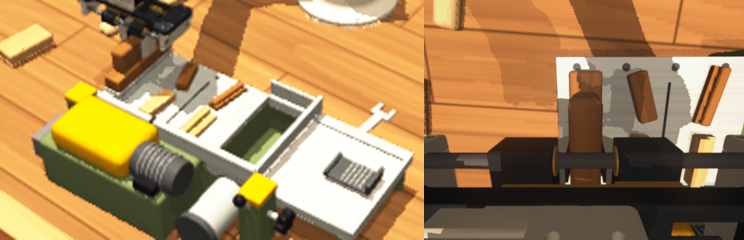

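The block is held upright at the right end of the table, the cover is open and all four offcuts are ahead of the block. I'll lower it to contact and wipe.

```bash
python3 - <<'E'
from h import *
o=down(YAW+np.pi/2)
manip.servo_line(T(0,-.207,.045),o,vel=.1)
f0=np.array(manip.current_force());ff=lambda:RT.inv().apply(np.array(manip.current_force())-f0)
z=.0425
while z>.037:
    manip.servo_line(T(0,-.207,z),o,vel=.05); f=ff(); print(round(z*1e3,1),f.round(1))
    if f[2]>4: break
    z-=.0007
z+=.0003
for y in(-.15,-.10,-.06,-.03,-.005,.02):
    manip.servo_line(T(0,y,z),o,vel=.09); print(y,ff().round(1),L(manip.current_tool_pos()).round(4))
print(z,manip.current_finger_gap(),manip.current_clock())
snap("scene","pics/s3.png");snap("wrist","pics/w5.png")
im=cv2.imread("pics/s3.png")[200:330,200:430];w=cv2.imread("pics/w5.png")
cv2.imwrite("pics/s3c.png",np.hstack([cv2.resize(im,(424,240),interpolation=cv2.INTER_CUBIC),cv2.resize(w,(320,240))]))
E
```

```text
42.5 [ 0.1 -0.5  0.2]
41.8 [ 0.3 -0.8  0.3]
41.1 [-0.6 -0.5  1.4]
40.4 [-1.  -0.4  0.1]
39.7 [-3.5 -1.   9.3]
-0.15 [-2.3  3.5  8. ] [ 0.0002 -0.1485  0.0404]
-0.1 [-0.9 -0.1  9.8] [ 0.0003 -0.0996  0.0403]
-0.06 [-0.5  0.4  9. ] [ 0.0003 -0.0592  0.0404]
-0.03 [-0.8  2.2 10.6] [ 0.0003 -0.029   0.0404]
-0.005 [-0.8  1.2  9.5] [ 0.0002 -0.0041  0.0404]
0.02 [-0.6 -0.6  1. ] [-0.001   0.0195  0.0389]
0.04000000000000001 0.025836508156606975 26.825
```

View pics/s3c.png

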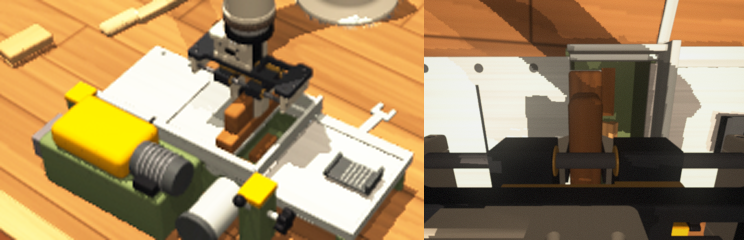

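The table looks clear. The block is now just past the edge, so I'll lift it before bringing it back, then look into the chute.

```bash
python3 - <<'E'
from h import *
o=down(YAW+np.pi/2)
manip.servo_line(T(0,.02,.075),o,vel=.1)
manip.servo_line(T(0,-.13,.06),o,vel=.15)
print(manip.current_finger_gap(),manip.current_clock())
snap("scene","pics/s4.png");snap("top","pics/t4.png")
im=cv2.imread("pics/s4.png")[200:330,200:430];w=cv2.imread("pics/t4.png")[150:290,185:425]
cv2.imwrite("pics/s4c.png",np.hstack([cv2.resize(im,(400,300),interpolation=cv2.INTER_CUBIC),cv2.resize(w,(400,300),interpolation=cv2.INTER_CUBIC)]))
E
```

```text
0.02555052922935763 28.5833
```

View pics/s4c.png

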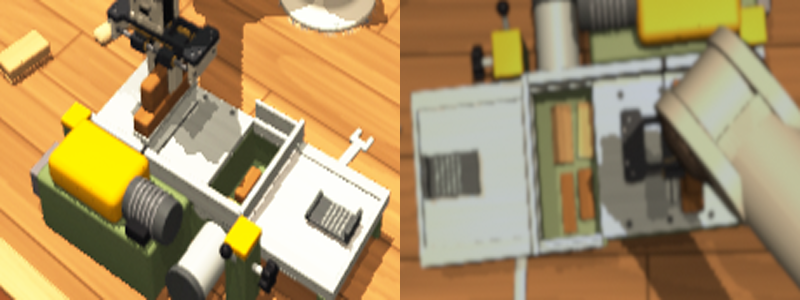

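All four offcuts are in the chute and the cover is open. I'll set the block down on the table.

```bash
python3 - <<'E'
from h import *
o=down(YAW+np.pi/2)
manip.servo_line(T(0,-.13,.044),o,vel=.1)
f0=np.array(manip.current_force())
z=.042
while z>.037:
    manip.servo_line(T(0,-.13,z),o,vel=.04); f=manip.current_force()[2]-f0[2]
    if f>4: break
    z-=.0007
print(z,f)
effector.open_jaws()
manip.servo_line(T(0,-.13,.10),o,vel=.12)
manip.servo_line(T(0,-.13,.22),o,vel=.25)
manip.move_pose([.42,-.40,.35],o)
print(manip.current_clock())
snap("scene","pics/s5.png");snap("top","pics/t5.png")
im=cv2.imread("pics/s5.png")[180:330,180:480];w=cv2.imread("pics/t5.png")[130:340,90:530]
cv2.imwrite("pics/s5c.png",np.vstack([cv2.resize(im,(620,290),interpolation=cv2.INTER_CUBIC),cv2.resize(w,(620,296),interpolation=cv2.INTER_CUBIC)]))
E
```

```text
0.039900000000000005 6.53644793234599
33.9167
```

View pics/s5c.png

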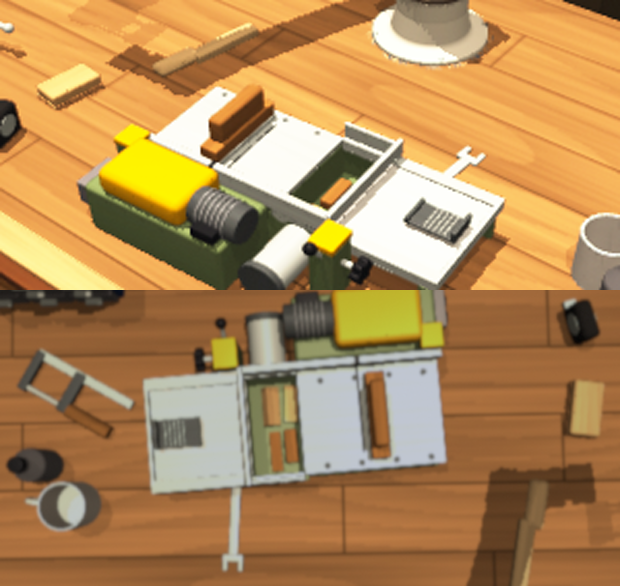

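The block is standing upright on the cleared table, the four offcuts are in the chute, the cover is open and the other things haven't moved. I'll hand in.

```bash
python3 -c "
from bench import manip
print(manip.hand_in(),manip.current_clock())"
```

```text
the job is handed in; nothing more can be done
the job is handed in; nothing more can be done
```

The job is done and handed in at about 34 s of the 61 s allowed; the hand-in gave no verdict.

- **Cover:** I pressed the tab down and pushed the cover out in one motion. It went its full 90 mm to the stop, and a wrist picture confirmed it fully open. The pad's friction moved it for most of the travel, not the lip.
- **Offcuts:** one stroke with the scraper block wiped all four offcuts into the chute. The block's sole went just past the table edge at the end of the stroke, so I lifted it before bringing it back.
- **Final check:** the last scene and top pictures show all four offcuts in the chute and the cover still open. The block stands on its sole on the cleared table. The other bench items in view look undisturbed, judged by eye.

The vertical force readings peaked at about 16 N in the steps I printed, and none of the checks failed or disagreed.

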